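Snap the long nut tray into the free bench dock

ROBOT

A 6-joint arm with a two-finger parallel gripper is mounted at the origin on the work surface. World frame = base frame: x ahead of the robot, y to its left, z up, the work surface at z = 0. Lengths are in mm, angles in rad, forces in N, time in s.
With the tool pointing down it reaches from about 350 to 975 mm from the base axis. Payload 7.1 kg.
Tool frame: the origin (TCP) lies at the very end of the fingers, on their centre line; the grasp point (between the pads) lies ctrl.hold_point_z behind it (ctrl.hold_point_z is the distance from the TCP to the grasp point, in mm); z points along the fingers, y is the line along which they close (so a half turn about z gives the same grasp; the last joint's range is limited). The gripper opens to 88 mm and grips with 3 to 60 N. Pads are 20 mm wide; open, the fingers measure 115 mm over their backs; the gripper's body (75 mm by 178 mm) begins 61 mm behind the grasp point.
Start: joints at [1.152, 0.423, 1.63, -0, 1.089, -0.019], TCP at [243.239, 575.708, 222.675] pointing down, gripper open.
Joint ranges: [-3, 3], [-0.9, 2.11], [0.09, 2.58], [-1.31, 4.45], [0.11, 2.69], [-2.54, 2.54]. Speed limits (rad/s): [2.39, 2.39, 3.01, 3.14, 3.14, 3.14].

INTERFACE

Orientations are given as a rotation vector (axis times angle).
In Python, from workcell import ctrl gives the robot as it stands. The module is installed in compiled form; this text tells all that it offers.
- The arm moves only by the shell command python3 -m creep 'ROWS'. ROWS is JSON, a list of rows, each an object with "translation": the shift along the tool's x, y, z in mm, a list of three; "angular": the turn, a rotation vector about the tool's x, y, z in rad, a list of three; "jaw": the opening, from 0 (shut) to 1 (fully open). A call has exactly 8 rows; each row is the pose to reach, as a shift and turn from the pose commanded when the call began, along the tool's axes at that moment; what a row does not reach only later rows make up. A row lasts 1/8 s, in which the tool goes at most 62.5 mm and 10.7 degrees, less where a joint would pass 70% of its speed; a pose out of reach is approached as far as the arm can. A call with a gripper value outside its range is refused whole. The fingers move at their own pace and stop on an object; the grip force is fixed at half the most. Time passes only in rows, so rows that repeat a pose let the fingers close, or fill a call up. It gives the time, the measured TCP pose, the force, the opening and the grip force at its end, in the units of the state.
- ctrl.get_obs(): the state, without advancing time (a new reading comes with each control period).
- ctrl.get_image(name): name is "scene" or "top" or "wrist"; returns the picture (480x640x3 uint8, red, green, blue); there is no depth.
- ctrl.camera_info(name): a dict with "camera_matrix" (3x3 intrinsics, pixels), "world_from_camera" (4x4, takes a point from camera to world coordinates). Camera axes: x right, y up, looking along -z (the intrinsics and any distortion apply to the point x, -y, -z); pixel columns grow to the right and rows downward; lengths in mm; the calibration is good to about 2 mm. A picture is of the moment at which its call begins: read the wrist's pose just before it. camera_info takes no time and is no camera call; for the wrist camera it gives the pose at the moment of the call.
- ctrl.close_job(): hands the job in; it is judged then, once.
Trained networks look in the newest picture that a camera, given by its name, has taken for a name from the list of things; names that differ only in an ending like _2 or _b are one class to them, and where a whole thing is asked for, a point or a joint stands for the part that bears it (a point fixed in the world has none). Each returns a list of dicts, best first, with "score" (0 to 1); they miss things now and then, are a little off and sometimes report something else, mostly with a low value. They report only what shows in the picture. A call takes as long as a camera call. They do not tell look-alikes from the thing itself.
- ctrl.look_for(camera, label): "rect" ([left, top, right, bottom] in pixels, round what is visible of it).
The state is a dict: "t": time; "qpos": joint angles; "qvel": joint speeds; "joint_torque": joint torques, N m; "ee_pos": TCP position; "orientation": TCP orientation; "ft_force": force on the tool from outside, world axes, zero at the start; "moment": the same for the moment, N m; "width": finger opening in mm; "grasp_force": force on a finger pad.
Only numpy, scipy, OpenCV 4.12 (cv2) and the standard library are available. Lean on these libraries where they do the work, as an engineer would, in place of code of your own. Each camera call takes 0.05 s, during which the arm holds its last target. There are 200 camera calls.

TASK

Take the long nut tray that stands loose on the bench by its raised grip and press it straight down into the empty dock, so that it pushes the dock's spring latch back on the way in. Leave it fully home on the dock's floor with the latch snapped back over its end, and leave the short tray where it stands.

Things in the scene. Friction and masses are not known exactly. Their poses are not given: they have to be found in the camera images.
- long_tray: Loose grey plastic nut tray, 110 mm long (x), 70 wide (y), rim 30 high, nuts in two troughs, flat end blocks 16 mm wide. In its middle a raised grip wall 14 mm thick (y), 50 long (x), top 72 mm above the underside: hold it across the 14 mm, at 35 to 72 mm height. Same after a half turn. About 0.25 kg. Origin: centre of underside, z up. (A twin sits in the other, full dock; not listed.)
- dock: Empty one of two alike docks: plywood base 175 x 112 mm, metal guides, latch at its +x end. Origin: on the bench under the pocket's centre. Pocket floor 10 mm up (a tray fully home has its origin there). Tray length goes along dock x, either way round; play 8 mm per end, 10 per side. Guides flare out 8 mm at 45 deg; tops 36 mm over the bench, -x end wall 52.
- latch (a joint): Empty dock's spring bolt, 30 mm wide. 0 = sprung out; grows (m) as pushed to dock +x, max 0.027. At rest the tip is 42 mm from the dock's origin, over a seated tray's last 13 mm; flat underside 43 mm over the bench (seated rim 40). Nose slopes from the tip up to 82 mm, 26 mm further out: a tray pressed down (3-6 N) drives it back 13 mm; below it, it snaps back. Spring 0.9 N + 0.05 N/mm.
- short_tray: Bystander: short nut tray, made like the long one but 76 mm long, 70 mm wide, grip 42 mm long, 72 mm high; too short for the dock. Origin: centre of underside.
There are look-alikes about, which are no part of the job. What is shaped like the long_tray but orange or yellow is not meant.

How it is judged (in metres and radians):
On the way:
1. the long tray, over the empty dock, pushes that dock's latch back (value of joint latch above 0.004 m and contact force between long_tray and dock above 0.3 N and horizontal distance between long_tray and dock below 0.025 m), for 0.04 s.
At the end, for the whole second after the job is handed in: The long tray lies still in the empty dock, its length along the dock's (within 15 degrees), centred within 16 mm, upright within 5 degrees and fully home: its underside within 4 mm of the pocket floor; the latch has snapped back over its end (latch within 3 mm of rest) (horizontal distance between long_tray and dock below 0.016 m and z of long_tray in the frame of dock between 0.006 and 0.014 m and angle between the x axis of long_tray and the x axis of dock, either way round below 0.26 rad and angle between long_tray's own z axis and vertical below 0.09 rad and value of joint latch below 0.003 m and linear speed of long_tray below 0.02 m/s); the robot touches nothing.
It fails at once if the short tray is moved more than 30 mm (distance of short_tray from where it was at the start of the episode above 0.03 m).
It also fails if it takes over 45 s, if anything falls off the work surface, if the arm or the gripper's body presses on something with over 40 N, if the wrist force passes 120 N, or if a joint passes its speed limit or range.

## Working session

There is one attempt and no reset: what is moved stays moved. The work goes in short steps, Python scripts to look and compute and a shell command to move; the robot and the scene stay as the last step left them, time stands still between calls to the robot, and variables do not carry over. Pictures are saved under pics/ and viewed, at most 10 in all, crops included, and the job is handed in when it is done.

```bash
mkdir -p pics; cat > h.py <<'E'
import numpy as np, cv2
from workcell import ctrl
from scipy.spatial.transform import Rotation as R
def shot(n,f):
    im=ctrl.get_image(n); cv2.imwrite('pics/'+f,im[:,:,::-1]); return im
def ray(n,u,v,z,info=None):
    i=info or ctrl.camera_info(n); K=np.array(i["camera_matrix"]); T=np.array(i["world_from_camera"])
    d=np.linalg.inv(K)@[u,v,1]; d=T[:3,:3]@[d[0],-d[1],-d[2]]; o=T[:3,3]
    return o+d*(z-o[2])/d[2]
def proj(n,p):
    i=ctrl.camera_info(n); K=np.array(i["camera_matrix"]); T=np.array(i["world_from_camera"])
    c=T[:3,:3].T@(np.array(p)-T[:3,3]); q=K@[c[0],-c[1],-c[2]]; return q[:2]/q[2]
E
python3 - <<'E'
from h import *
shot('top','top.png'); shot('scene','scene.png')
for c in('top','scene'):
  print(c,{k:v for k,v in ctrl.camera_info(c).items()})
  for l in('long_tray','dock','short_tray'):
    print(l,[(np.round(d['rect']).tolist(),round(d['score'],2)) for d in ctrl.look_for(c,l)][:6])
o=ctrl.get_obs();print(o['t'],o['ee_pos'],R.from_rotvec(o['orientation']).as_matrix().round(3),ctrl.hold_point_z,o['width'])
E
```

```text
top {'camera_matrix': array([[503.09872476,   0.        , 316.66364375],
       [  0.        , 503.09872476, 233.09083885],
       [  0.        ,   0.        ,   1.        ]]), 'world_from_camera': array([[ 5.50138423e-03,  9.76197970e-01, -2.16811574e-01,
         2.49484936e+02],
       [-9.99976077e-01,  6.27958589e-03,  2.90052033e-03,
         2.28298528e+00],
       [ 4.19296896e-03,  2.16790430e-01,  9.76209162e-01,
         9.66405056e+02],
       [ 0.00000000e+00,  0.00000000e+00,  0.00000000e+00,
         1.00000000e+00]])}
long_tray [([368.0, 269.0, 431.0, 318.0], 0.92), ([261.0, 220.0, 293.0, 279.0], 0.86), ([346.0, 167.0, 401.0, 234.0], 0.63)]
dock [([98.0, 140.0, 161.0, 246.0], 0.83)]
short_tray [([234.0, 156.0, 275.0, 198.0], 0.63)]
scene {'camera_matrix': array([[470.95874757,   0.        , 321.71454942],
       [  0.        , 470.95874757, 240.567326  ],
       [  0.        ,   0.        ,   1.        ]]), 'world_from_camera': array([[-1.12899180e-01, -8.48033905e-01,  5.17776275e-01,
         8.84226113e+02],
       [ 9.93564378e-01, -1.01149674e-01,  5.09761681e-02,
         3.31023904e+01],
       [ 9.14338246e-03,  5.20199231e-01,  8.53995995e-01,
         7.60094040e+02],
       [ 0.00000000e+00,  0.00000000e+00,  0.00000000e+00,
         1.00000000e+00]])}
long_tray [([345.0, 217.0, 389.0, 278.0], 0.69), ([232.0, 248.0, 287.0, 319.0], 0.59), ([224.0, 174.0, 288.0, 220.0], 0.56)]
dock [([492.0, 256.0, 577.0, 371.0], 0.93)]
short_tray [([367.0, 294.0, 415.0, 348.0], 0.77)]
0.4 [243.19906919 575.64263071 222.55306252] [[-0.921  0.389 -0.   ]
 [ 0.389  0.921 -0.   ]
 [ 0.    -0.    -1.   ]] 18.700000000000003 87.62204433633823
```

View pics/top.png

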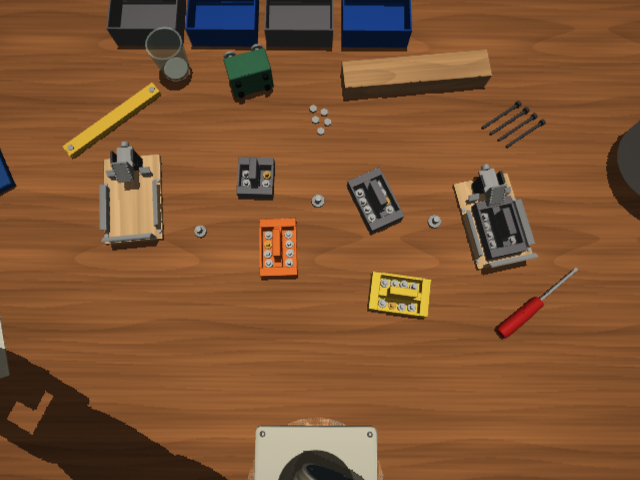

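View pics/scene.png

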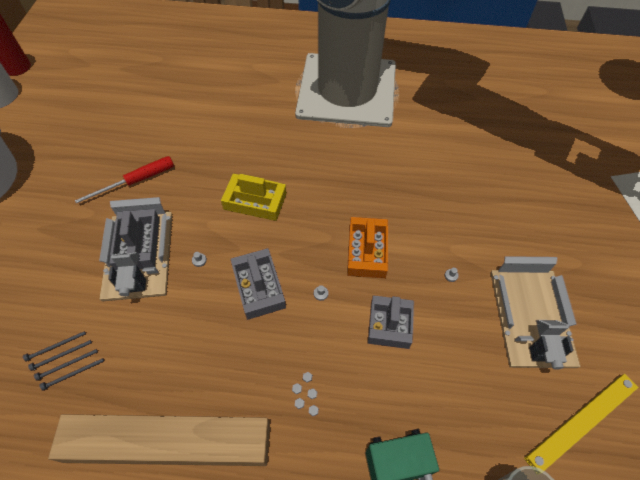

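Top view, candidates for the long tray: grey loose (375,200), grey twin in the full dock (500,230), orange (278,248), yellow (400,295), short grey (256,178). I choose the grey one at (375,200). The empty dock is at (130,200), with its latch at the far end (123,160).

```bash
python3 - <<'E'
from h import *
im=cv2.imread('pics/top.png')
a=cv2.resize(im[155:245,330:420],(540,540),interpolation=cv2.INTER_CUBIC)[:, :400+0] if 0 else cv2.resize(im[160:240,340:410],None,fx=5,fy=5,interpolation=cv2.INTER_CUBIC)
b=cv2.resize(im[135:250,92:172],None,fx=5,fy=5,interpolation=cv2.INTER_CUBIC)
c=np.zeros((575,750,3),np.uint8); c[:400,:350]=a; c[:575,350:750]=b
cv2.imwrite('pics/crop1.png',c)
E
```

```text
(no output)
```

View pics/crop1.png

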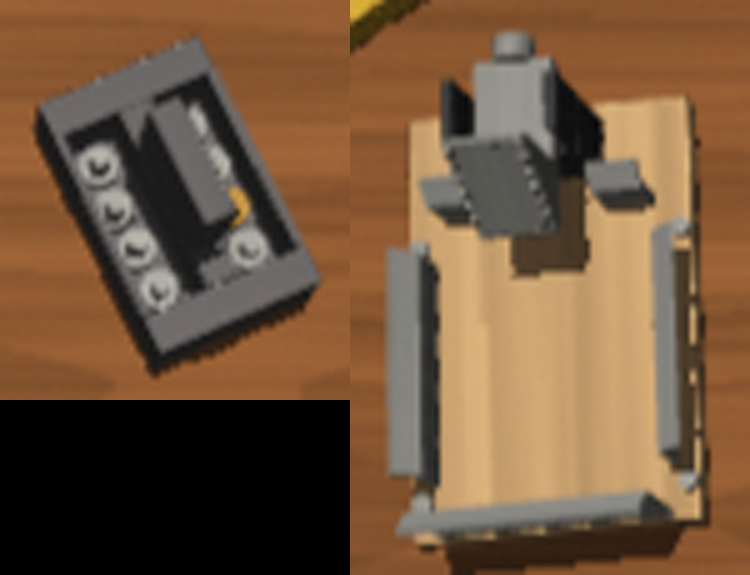

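Crop: loose grey tray with four-nut troughs, 110x70 look (rim corners about (348,181),(379,168),(404,216),(372,230)) – the right one. Empty dock on the right: end wall nearest the robot, latch away from it.

```bash
python3 - <<'E'
from h import *
T=lambda x,y:ray('top',x/5+340,y/5+160,30)[:2]
D=lambda x,y,z:ray('top',(x-350)/5+92,y/5+135,z)[:2]
c=[T(*p) for p in((38,106),(195,38),(320,280),(158,350))]
print('sides',[round(np.linalg.norm(c[i]-c[(i+1)%4])) for i in range(4)])
ax=(c[3]+c[2]-c[0]-c[1]); print('tray',np.mean(c,0),'yaw',np.degrees(np.arctan2(ax[1],ax[0]))%180)
g=[ray('top',x/5+340,y/5+160,72)[:2] for x,y in((145,112),(185,95),(240,207),(208,225))];print('grip c',np.mean(g,0))
d=[D(*p,10) for p in((410,123),(688,97),(708,520),(415,545))]
print('dock sides',[round(np.linalg.norm(d[i]-d[(i+1)%4])) for i in range(4)])
ax=(d[0]+d[1]-d[2]-d[3]);ax/=np.linalg.norm(ax);print('base c',np.mean(d,0),'yaw',np.degrees(np.arctan2(ax[1],ax[0])), 'left',np.degrees(np.arctan2(*(d[0]-d[3])[::-1])),'right',np.degrees(np.arctan2(*(d[1]-d[2])[::-1])))
tip=(D(483,234,43)+D(553,231,43))/2;print('tip',tip,'orig from tip',tip-42*ax)
w=(D(430,515,52)+D(640,495,52))/2;print('wall inner top',w,'along from tip',(tip-w)@ax)
E
```

```text
sides [68, 108, 69, 107]
tray [ 526.99965509 -114.04136127] yaw 25.008246810350073
grip c [ 527.19094236 -115.39445702]
dock sides [111, 175, 113, 174]
base c [529.63172451 362.32801673] yaw 6.445045265244675 left 6.176447140548209 right 6.711392030893984
tip [553.71529817 367.08106382] orig from tip [511.98073916 362.366556  ]
wall inner top [444.80100208 347.88503515] along from tip 110.38071298079522
```

```bash
python3 -m creep '[{"translation":[-40,-39,0],"angular":[0,0,-0.1],"jaw":1},{"translation":[-80,-78,0],"angular":[0,0,-0.2],"jaw":1},{"translation":[-120,-117,0],"angular":[0,0,-0.3],"jaw":1},{"translation":[-160,-156,0],"angular":[0,0,-0.4],"jaw":1},{"translation":[-200,-195,0],"angular":[0,0,-0.5],"jaw":1},{"translation":[-240,-234,0],"angular":[0,0,-0.6],"jaw":1},{"translation":[-280,-273,0],"angular":[0,0,-0.7],"jaw":1},{"translation":[-320,-310,0],"angular":[0,0,-0.838],"jaw":1}]'; python3 - <<'E'
from h import *
o=ctrl.get_obs();M=R.from_rotvec(o['orientation']).as_matrix();print(o['ee_pos'],M.round(3),M.T@(np.array([536,-110.3,150])-o['ee_pos']),o['qpos'])
E
```

```text
t: 1.4
ee_pos: [417.9, 164.0, 223.0]
orientation: [-0.689, 3.064, 0.0]
ft_force: [0.5, 1.0, 0.7]
width: 88.0
grasp_force: 0.0
[417.92379533 163.95170027 223.02968932] [[-0.904 -0.428  0.001]
 [-0.428  0.904  0.   ]
 [-0.001 -0.    -1.   ]] [  10.77330825 -298.39232245   73.04299053] [ 3.47333306e-01  1.60508253e-01  2.00421710e+00  1.32043148e-05
  9.75928365e-01 -1.66588315e+00]
```

```bash
python3 -m creep '[{"translation":[2,-50,10],"angular":[0,0,0],"jaw":1},{"translation":[4,-100,20],"angular":[0,0,0],"jaw":1},{"translation":[6,-150,30],"angular":[0,0,0],"jaw":1},{"translation":[8,-200,40],"angular":[0,0,0],"jaw":1},{"translation":[9,-250,50],"angular":[0,0,0],"jaw":1},{"translation":[11,-298,60],"angular":[0,0,0],"jaw":1},{"translation":[11,-298,73],"angular":[0,0,0],"jaw":1},{"translation":[11,-298,73],"angular":[0,0,0],"jaw":1}]'; python3 - <<'E'
from h import *
shot('wrist','w1.png')
o=ctrl.get_obs();M=R.from_rotvec(o['orientation']).as_matrix();print(o['ee_pos'],o['qpos'])
np.savez('w1.npz',**ctrl.camera_info('wrist'))
t=np.radians(25)
for x,y,z in((-25,0,72),(25,0,72),(55,35,30),(-55,35,30),(55,-35,30),(-55,-35,30)):
  print((x,y,z),proj('wrist',[527+x*np.cos(t)-y*np.sin(t),-114.4+x*np.sin(t)+y*np.cos(t),z]).round())
E
```

```text
t: 2.4
ee_pos: [532.5, -108.4, 148.5]
orientation: [0.681, -3.064, -0.002]
ft_force: [0.1, -0.9, 0.7]
width: 87.5
grasp_force: 0.0
[ 532.82003458 -108.05295124  149.15509225] [-2.22078883e-01  4.05984183e-01  1.86255016e+00  2.46063106e-04
  8.75098726e-01 -2.23150520e+00]
(-25, 0, 72) [314. 208.]
(25, 0, 72) [314. 279.]
(55, 35, 30) [357. 293.]
(-55, 35, 30) [361. 157.]
(55, -35, 30) [272. 293.]
(-55, -35, 30) [267. 157.]
```

View pics/w1.png

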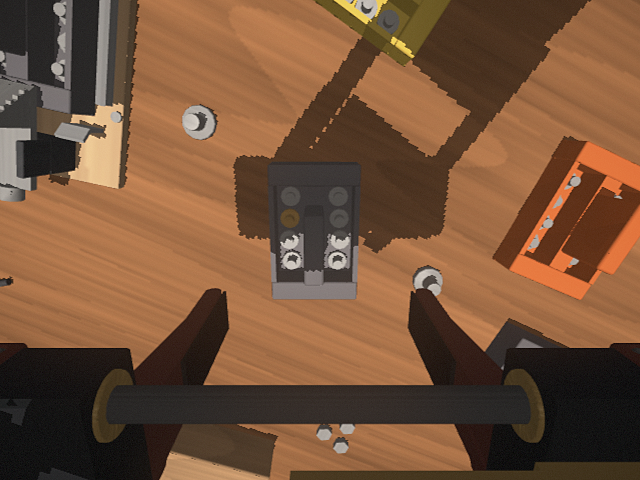

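Wrist view: the tray is aligned with the tool, rim corners near (268,164),(360,164),(357,299),(272,299), grip wall at columns 305-323.

```bash
python3 - <<'E'
from h import *
f=np.load('w1.npz'); i={k:f[k] for k in f}
c=np.array([ray('',*p,30,i)[:2] for p in((268,164),(360,164),(357,299),(272,299))])
print([np.linalg.norm(c[k]-c[(k+1)%4]).round(1) for k in range(4)],c.mean(0)); a=c[2]+c[3]-c[0]-c[1];print(np.degrees(np.arctan2(a[1],a[0])))
# calibrate-free check: where fingertips project
g=[ray('',314,y,72,i)[:2] for y in(207,285)];print(g,np.mean(g,0))
o=ctrl.get_obs();M=R.from_rotvec(o['orientation']).as_matrix();print(o['ee_pos'])
for p in (c.mean(0),(527,-114.4)):
  t=np.radians(25);q=np.array([p[0]+10*np.cos(t),p[1]+10*np.sin(t),38]);print(q,M.T@(q-o['ee_pos']))
E
```

```text
[np.float64(68.6), np.float64(110.1), np.float64(70.8), np.float64(110.1)] [ 531.58934765 -112.21507821]
25.112333837900707
[array([ 503.68303788, -125.00050385]), array([ 553.88541869, -101.70238283])] [ 528.78422828 -113.35144334]
[ 532.82003458 -108.05295124  149.15509225]
[ 540.65242552 -107.98889559   38.        ] [ -7.28485467  -3.42301948 111.13963656]
[ 536.06307787 -110.17381738   38.        ] [ -2.20203557  -3.45281827 111.14719529]
```

```bash
python3 -m creep '[{"translation":[-2,0,25],"angular":[0,0,0],"jaw":1},{"translation":[-2,0,50],"angular":[0,0,0],"jaw":1},{"translation":[-2,0,75],"angular":[0,0,0],"jaw":1},{"translation":[-2,0,95],"angular":[0,0,0],"jaw":1},{"translation":[-2,0,106],"angular":[0,0,0],"jaw":1},{"translation":[-2,0,112],"angular":[0,0,0],"jaw":1},{"translation":[-2,0,112],"angular":[0,0,0],"jaw":1},{"translation":[-2,0,112],"angular":[0,0,0],"jaw":0.5}]'; python3 -m creep '[{"translation":[0,0,0],"angular":[0,0,0],"jaw":0},{"translation":[0,0,0],"angular":[0,0,0],"jaw":0},{"translation":[0,0,0],"angular":[0,0,0],"jaw":0},{"translation":[0,0,0],"angular":[0,0,0],"jaw":0},{"translation":[0,0,0],"angular":[0,0,0],"jaw":0},{"translation":[0,0,0],"angular":[0,0,0],"jaw":0},{"translation":[0,0,0],"angular":[0,0,0],"jaw":0},{"translation":[0,0,0],"angular":[0,0,0],"jaw":0}]'
```

```text
t: 3.45
ee_pos: [536.1, -108.1, 38.3]
orientation: [-0.683, 3.066, -0.001]
ft_force: [-0.7, 0.5, 0.6]
width: 81.2
grasp_force: 0.0
t: 4.45
ee_pos: [535.8, -108.2, 37.7]
orientation: [-0.683, 3.066, -0.0]
ft_force: [1.3, -1.1, -0.5]
width: 14.1
grasp_force: 30.0
```

```bash
python3 -m creep '[{"translation":[0,0,-30],"angular":[0,0,0],"jaw":0},{"translation":[0,0,-70],"angular":[0,0,0],"jaw":0},{"translation":[0,0,-110],"angular":[0,0,0],"jaw":0},{"translation":[-20,45,-130],"angular":[0,0,0.03],"jaw":0},{"translation":[-40,92,-130],"angular":[0,0,0.07],"jaw":0},{"translation":[-60,139,-130],"angular":[0,0,0.1],"jaw":0},{"translation":[-80,185,-130],"angular":[0,0,0.14],"jaw":0},{"translation":[-100,231,-130],"angular":[0,0,0.18],"jaw":0}]'; python3 - <<'E'
from h import *
o=ctrl.get_obs();M=R.from_rotvec(o['orientation']).as_matrix();print(o['ee_pos'],o['qpos'],o['width'],M.round(3)); print(M.T@(np.array([520,362,168])-o['ee_pos']), np.degrees(np.arctan2(M[1,1],M[0,1])))
E
```

```text
t: 5.45
ee_pos: [527.3, 145.0, 167.2]
orientation: [0.402, -3.115, 0.0]
ft_force: [1.4, -0.4, -2.6]
width: 13.8
grasp_force: 30.0
[527.2857375  145.04705509 167.24918623] [ 2.46662965e-01  3.83483813e-01  1.84487940e+00  4.02564133e-05
  9.14410268e-01 -1.58101524e+00] 13.8057920212063 [[-0.967 -0.254 -0.001]
 [-0.254  0.967 -0.   ]
 [ 0.001  0.    -1.   ]]
[-48.06757581 211.68631732  -0.79825652] 104.71683747098817
```

```bash
python3 -m creep '[{"translation":[-10,45,0],"angular":[0,0,0.03],"jaw":0},{"translation":[-20,90,0],"angular":[0,0,0.06],"jaw":0},{"translation":[-30,135,0],"angular":[0,0,0.09],"jaw":0},{"translation":[-40,175,0],"angular":[0,0,0.12],"jaw":0},{"translation":[-46,203,0],"angular":[0,0,0.15],"jaw":0},{"translation":[-46,203,0],"angular":[0,0,0.15],"jaw":0},{"translation":[-46,203,0],"angular":[0,0,0.15],"jaw":0},{"translation":[-46,203,0],"angular":[0,0,0.15],"jaw":0}]'; python3 - <<'E'
from h import *
shot('wrist','w2.png');np.savez('w2.npz',**ctrl.camera_info('wrist'))
o=ctrl.get_obs();M=R.from_rotvec(o['orientation']).as_matrix();print(o['ee_pos'],M.round(3), np.degrees(np.arctan2(M[1,1],M[0,1])))
E
```

```text
t: 6.45
ee_pos: [520.7, 350.4, 167.4]
orientation: [0.169, -3.136, 0.001]
ft_force: [-0.4, 0.3, -3.0]
width: 14.4
grasp_force: 30.0
[520.83176237 350.45373272 167.56172482] [[-0.994 -0.107 -0.   ]
 [-0.107  0.994 -0.   ]
 [ 0.001 -0.    -1.   ]] 96.14043293521179
```

View pics/w2.png

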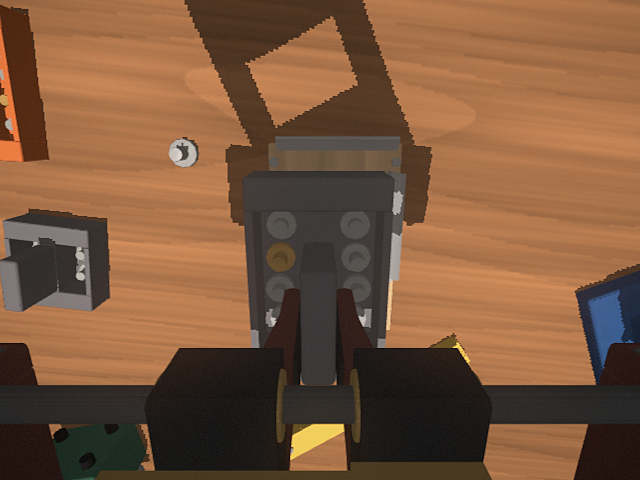

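Held tray upright: its -x rim edge at (246,172)-(393,172); dock's end wall top behind at (275,137)-(401,137).

```bash
python3 - <<'E'
from h import *
f=np.load('w2.npz'); i={k:f[k] for k in f}
o=ctrl.get_obs();M=R.from_rotvec(o['orientation']).as_matrix();p=o['ee_pos']
loc=lambda q:(M.T@(np.array(q)-p)).round(1)
z=p[2]-8
a,b=ray('',246,172,z,i),ray('',393,172,z,i);print('tray end',loc(a),loc(b),np.linalg.norm(a-b))
a,b=ray('',275,137,52,i),ray('',401,137,52,i);print('wall',a,b,loc((a+b)/2),np.linalg.norm(a-b))
r=np.radians(6.4);u=np.array([np.cos(r),np.sin(r)]);n=np.array([-u[1],u[0]])
m=((a+b)/2)[:2]-np.array([512,361]);print('wall in est dock frame',m@u,m@n)
E
```

```text
tray end [ 63.  -32.6   8. ] [63.  34.2  8. ] 66.82539717012911
wall [447.4379396  311.45647935  52.        ] [437.79682301 401.76502045  52.        ] [ 77.   14.5 115.6] 90.82171395046709
wall in est dock frame -69.43948563064572 3.372110481992551
```

```bash
python3 -m creep '[{"translation":[-1,6,0],"angular":[0,0,0],"jaw":0},{"translation":[-2,13,0],"angular":[0,0,0],"jaw":0},{"translation":[-2,13,12],"angular":[0,0,0],"jaw":0},{"translation":[-2,13,24],"angular":[0,0,0],"jaw":0},{"translation":[-2,13,36],"angular":[0,0,0],"jaw":0},{"translation":[-2,13,48],"angular":[0,0,0],"jaw":0},{"translation":[-2,13,53],"angular":[0,0,0],"jaw":0},{"translation":[-2,13,53],"angular":[0,0,0],"jaw":0}]'; python3 - <<'E'
from h import *
t=shot('top','t3.png');w=shot('wrist','w3.png')
o=ctrl.get_obs();print(o['ee_pos'],o['ft_force'])
np.savez('w3.npz',**ctrl.camera_info('wrist'))
c=np.zeros((480,800,3),np.uint8);c[:,:320]=cv2.resize(t[130:250,85:165],(320,480),interpolation=cv2.INTER_CUBIC);c[:,320:]=w[:,80:560]
cv2.imwrite('pics/c3.png',c[:,:,::-1])
E
```

```text
t: 7.5
ee_pos: [521.2, 364.6, 114.2]
orientation: [0.17, -3.136, 0.001]
ft_force: [0.1, -0.4, -3.6]
width: 14.3
grasp_force: 30.0
[521.68787807 364.85304051 114.9888194 ] [-0.4247826   0.51960641 -3.66757425]
```

View pics/c3.png

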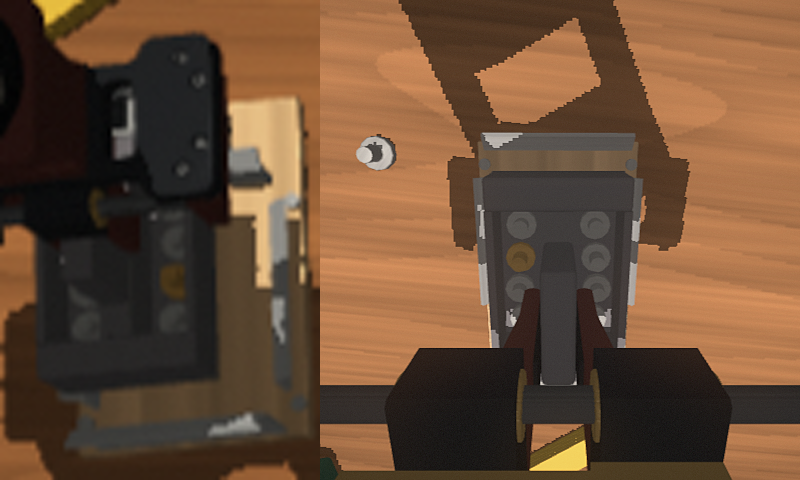

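Wrist part: tray end columns 482-632, dock wall 481-636 — centred side to side.

```bash
python3 - <<'E'
from h import *
f=np.load('w3.npz'); i={k:f[k] for k in f}
o=ctrl.get_obs();M=R.from_rotvec(o['orientation']).as_matrix();p=o['ee_pos']
loc=lambda q:(M.T@(np.array(q)-p)).round(1)
k=320-80
for n,u,v,z in(('trayL',482-k,180,p[2]-8),('trayR',632-k,180,p[2]-8),('wallL',481-k,133,52),('wallR',636-k,133,52),('pillL',485-k,163,36),('pillR',631-k,163,36)):print(n,loc(ray('',u,v,z,i)))
E
```

```text
trayL [ 59.5 -34.6   8. ]
trayR [59.4 34.   8. ]
wallL [ 79.9 -44.7  62.9]
wallR [79.9 45.6 63. ]
pillL [ 61.6 -46.5  78.9]
pillR [61.5 46.7 79. ]
```

```bash
python3 -m creep '[{"translation":[0,0,6],"angular":[0,0,0],"jaw":0},{"translation":[0,0,12],"angular":[0,0,0],"jaw":0},{"translation":[0,0,18],"angular":[0,0,0],"jaw":0},{"translation":[0,0,24],"angular":[0,0,0],"jaw":0},{"translation":[0,0,29],"angular":[0,0,0],"jaw":0},{"translation":[0,0,34],"angular":[0,0,0],"jaw":0},{"translation":[0,0,38],"angular":[0,0,0],"jaw":0},{"translation":[0,0,42],"angular":[0,0,0],"jaw":0}]'
python3 - <<'E'
from h import *
t=shot('scene','s4.png');w=shot('wrist','w4.png')
o=ctrl.get_obs();print(o['ee_pos'],o['ft_force'],o['moment'])
c=np.zeros((480,800,3),np.uint8);c[:,:320]=cv2.resize(t[240:390,480:580],(320,480),interpolation=cv2.INTER_CUBIC);c[:,320:]=w[:,80:560]
cv2.imwrite('pics/c4.png',c[:,:,::-1])
E
```

```text
t: 8.6
ee_pos: [521.1, 364.5, 72.1]
orientation: [0.17, -3.136, 0.001]
ft_force: [-1.9, -1.0, -2.7]
width: 14.0
grasp_force: 30.0
[520.84009091 364.37652325  71.83457919] [-2.59438388 -0.41963934 -3.71263662] [-0.01636884  0.40251419 -0.05870804]
```

View pics/c4.png

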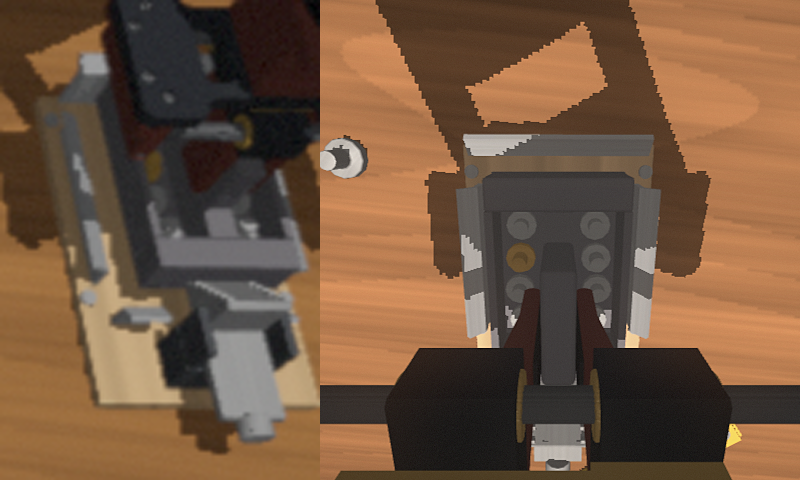

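The tray is level and centred between the guides, its +x end pushing on the latch nose (-2.6 N along x). Continue down.

```bash
python3 -m creep '[{"translation":[0,0,4],"angular":[0,0,0],"jaw":0},{"translation":[0,0,8],"angular":[0,0,0],"jaw":0},{"translation":[0,0,12],"angular":[0,0,0],"jaw":0},{"translation":[0,0,16],"angular":[0,0,0],"jaw":0},{"translation":[0,0,20],"angular":[0,0,0],"jaw":0},{"translation":[0,0,23],"angular":[0,0,0],"jaw":0},{"translation":[0,0,25],"angular":[0,0,0],"jaw":0},{"translation":[0,0,25],"angular":[0,0,0],"jaw":0}]'
```

```text
t: 9.7
ee_pos: [521.9, 364.8, 47.9]
orientation: [-0.17, 3.136, 0.0]
ft_force: [0.0, -0.3, -2.0]
width: 14.0
grasp_force: 30.0
```

```bash
python3 -m creep '[{"translation":[0,0,1],"angular":[0,0,0],"jaw":0},{"translation":[0,0,2],"angular":[0,0,0],"jaw":0},{"translation":[0,0,2],"angular":[0,0,0],"jaw":0},{"translation":[0,0,2],"angular":[0,0,0],"jaw":0},{"translation":[0,0,2],"angular":[0,0,0],"jaw":0},{"translation":[0,0,2],"angular":[0,0,0],"jaw":0},{"translation":[0,0,2],"angular":[0,0,0],"jaw":0},{"translation":[0,0,2],"angular":[0,0,0],"jaw":0}]'
```

```text
t: 10.7
ee_pos: [522.2, 364.9, 47.7]
orientation: [-0.17, 3.135, 0.001]
ft_force: [-2.4, -3.6, 14.4]
width: 13.6
grasp_force: 30.0
```

Floor contact (14 N). Release, rise and look.

```bash
python3 -m creep '[{"translation":[0,0,0],"angular":[0,0,0],"jaw":0.5},{"translation":[0,0,0],"angular":[0,0,0],"jaw":0.5},{"translation":[0,0,0],"angular":[0,0,0],"jaw":0.5},{"translation":[0,0,0],"angular":[0,0,0],"jaw":0.5},{"translation":[0,0,-15],"angular":[0,0,0],"jaw":0.5},{"translation":[0,0,-40],"angular":[0,0,0],"jaw":0.5},{"translation":[0,0,-75],"angular":[0,0,0],"jaw":0.5},{"translation":[0,0,-110],"angular":[0,0,0],"jaw":0.5}]'
python3 -m creep '[{"translation":[0,-40,-20],"angular":[0,0,0],"jaw":0.5},{"translation":[0,-90,-20],"angular":[0,0,0],"jaw":0.5},{"translation":[0,-140,-20],"angular":[0,0,0],"jaw":0.5},{"translation":[0,-190,-20],"angular":[0,0,0],"jaw":0.5},{"translation":[0,-240,-20],"angular":[0,0,0],"jaw":0.5},{"translation":[0,-240,-20],"angular":[0,0,0],"jaw":0.5},{"translation":[0,-240,-20],"angular":[0,0,0],"jaw":0.5},{"translation":[0,-240,-20],"angular":[0,0,0],"jaw":0.5}]'
python3 - <<'E'
from h import *
t=shot('top','t5.png');s=shot('scene','s5.png')
f=lambda a:cv2.resize(a,(400,600),interpolation=cv2.INTER_CUBIC)
cv2.imwrite('pics/c5.png',np.hstack([f(t[130:250,85:165]),f(s[240:390,485:585])])[:,:,::-1])
E
```

```text
t: 11.7
ee_pos: [521.5, 364.8, 157.7]
orientation: [-0.17, 3.136, 0.0]
ft_force: [1.1, -0.3, -0.1]
width: 44.0
grasp_force: 0.0
t: 12.7
ee_pos: [547.3, 127.2, 176.0]
orientation: [-0.172, 3.136, 0.0]
ft_force: [-0.4, -0.1, 0.0]
width: 43.8
grasp_force: 0.0
```

View pics/c5.png

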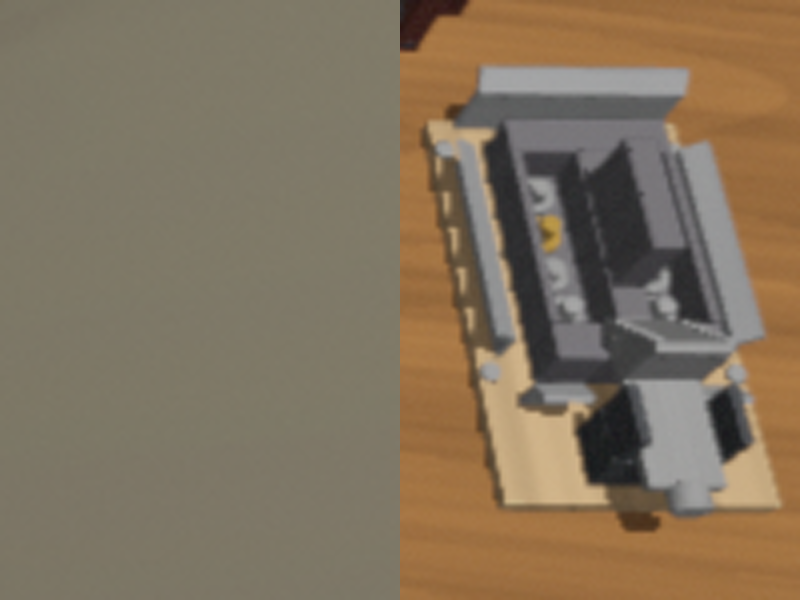

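The scene view shows the tray seated level inside the guides, with the latch nose back over its end block (crop (660,345)). The arm is clear, so I'm handing in.

```bash
python3 -c "
from workcell import ctrl
print(ctrl.close_job())"
```

```text
the job is handed in; nothing more can be done
None
```

I pressed the long grey tray down into the empty dock until it met the floor, and the last picture shows it seated with the latch back over its end; the short tray was not touched, and I handed the job in at about 13 s, with no verdict returned.

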